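Lock the counter grain mill with its cross pin

TASK

Lock the hand mill for the night. Take the locking pin from its wooden stand and set it upright in the guide hole on top of the mill's bearing block so that it rests on the shaft; then turn the crank slowly towards the robot until you feel the pin fall into the shaft's hidden cross-hole, let go of the crank, and push the pin fully home until its knob sits on the block. Never force the crank or the pin, and leave the other goods on the counter alone.

Things in the scene. Friction and masses are not known exactly. Their poses are not given: they have to be found in the camera images.
- mill: Hand grain mill on a light wooden board (200 x 340 x 20 mm), fixed. Origin on the counter (z = 0) directly below the guide hole, z up, shaft along y. At the origin stands the bare-metal bearing block, 80 (x) x 50 (y) mm, top face 144 mm above the counter. From y = +100 to +233 mm stand a grey housing and a round open hopper, up to 240 mm high. The crank is on the -y side.
- guide (a point): Centre of the mouth of the vertical guide hole in the top of the bearing block: 12.5 mm bore with 3 mm countersink, 30 mm long; the drum begins 1 mm below the bore. Axes as the mill.
- shaft (a point): Point on the shaft axis below the guide, 85 mm above the counter. Unseen in the block the shaft carries a drum, 28 mm radius, with one cross-hole 12.5 mm wide. In line, the pin drops about 12 mm by its weight and locks the crank with some 8 deg of play; a spring catch stops it, and a push of 8 to 20 N (least with the crank eased back) takes it 52 mm further to home, where it stays.
- crank_grip (a point): Centre of the crank's dark wooden grip: free-spinning roller, 24 mm thick, 60 mm long, along the mill's y, 94 mm to the -y side of the guide. Moves on a circle of 80 mm radius about the shaft axis. Starts 26-46 deg off upright to the mill's +x; the hole lines up at an unknown angle from 9 deg on the +x to 29 deg on the -x side. Turns with 1-3 N, stays where left; stops at 54 deg either way.
- pin_head (a point): Centre of the black knob (28 mm diameter, 22 mm high) on the steel locking pin. Shank below: 11 mm diameter, 95 mm long, bevelled tip 106 mm below this point; 100 g; z up along the pin. Home: 11 mm above the guide mouth; resting on the drum: 75 mm above it. More than 120 N between pin and mill (about 16 N at the crank grip once locked) damages the pin.
- stand: Fixed light wooden block, 80 x 80 x 45 mm, origin under its centre; the pin stands upright in its central hole, 35 mm deep.
- jar: Amber glass jar, 84 mm diameter, 130 mm high, loose; origin under its centre. Leave alone.
- carton: Open cardboard display carton with bars, 150 x 120 mm, back flap 160 mm high, loose; origin under its centre. Leave alone.
- oil: Green glass oil bottle, 60 mm diameter, 200 mm high, loose; origin under its centre. Leave alone.
Things that resemble listed ones, but are neither listed nor needed, are in the scene too. Of the things like the part that bears pin_head, leave any that is blue; of the rest the smaller one is meant.

How it is judged:
By the outcome, as a careful person would: the job done as asked, in the order asked, and still so for the second after the job is handed in, with the robot touching nothing.
It also fails if it takes over 67 s, if anything falls off the work surface, if the arm or the gripper's body presses on something with over 40 N, if the wrist force passes 120 N, or if a joint passes its speed limit or range.

ROBOT

A 6-joint arm with a two-finger parallel gripper is mounted at the origin on the work surface. World frame = base frame: x ahead of the robot, y to its left, z up, the work surface at z = 0. Lengths are in m, angles in rad, forces in N, time in s.
With the tool pointing down it reaches from about 0.375 to 0.975 m from the base axis. Payload 3.8 kg.
Tool frame: the origin (TCP) lies at the very end of the fingers, on their centre line; the grasp point (between the pads) lies 19 mm behind it; z points along the fingers, y is the line along which they close (so a half turn about z gives the same grasp; the last joint's range is limited). The gripper opens to 85 mm and grips with 20 to 120 N. Pads are 22 mm wide; open, the fingers measure 114 mm over their backs; the gripper's body (76 mm by 85 mm) begins 54 mm behind the grasp point. The pads swing forward as they close: fully open they stand 13 mm farther back than shut.
Start: joints at [1.209, 0.264, 1.604, -0, 1.274, -0.037], TCP at [0.215, 0.64, 0.202] pointing down, gripper open.
Joint ranges: [-2.63, 2.63], [-0.94, 2.18], [0.31, 2.57], [-1.31, 4.45], [0, 2.66], [-2.55, 2.55]. Speed limits (rad/s): [2.57, 2.57, 3.14, 3.14, 3.14, 3.14].

INTERFACE

Orientations are given as a rotation vector (axis times angle).
In Python, from workcell import * gives the robot as it stands.
- The arm moves only by the shell command python3 -m crank 'ROWS' [OPENING] [FORCE]. ROWS is JSON, a list that holds one entry, the list of rows, each a list of 6 numbers: the shift along the tool's x, y, z in cm, then the turn, a rotation vector about the tool's x, y, z in rad. In form: [[[dx, dy, dz, ax, ay, az], ...]]. A call has 1 to 8 rows; each row shifts and turns the commanded pose from where the row before left it, along the tool's axes as they then stand; what a row does not reach is not made up. A row lasts 1/12 s, in which the tool goes at most 41.7 mm and 7.16 degrees, less where a joint would pass 70% of its speed; a pose out of reach is approached as far as the arm can. A call with a gripper value outside its range is refused whole. OPENING is the finger opening in cm, from 0 to 8.54, set as the call begins (- or left out, the last holds). The fingers move at their own pace and stop on an object; FORCE is the grip in N (left out, the last holds). Time passes only in rows, so rows that do not move let the fingers close. It gives the time, the measured TCP pose, the force, the opening and the grip force at its end, in the units of the state.
- read_state(): the state, without advancing time (a new reading comes with each control period).
- read_camera(name): name is "scene" or "top"; returns the picture (420x560x3 uint8, blue, green, red); there is no depth.
- camera_model(name): a dict with "camera_matrix" (3x3 intrinsics, pixels), "k1" (the pictures are not rectified: a ray, as slopes to the right and down, at radius r is drawn at 1 + k1 r^2 times it, then the intrinsics apply), "R" (3x3) and "t" (3): a world point X has camera coordinates R X + t. Camera axes: x right, y down, z forward; pixel columns grow to the right and rows downward; lengths in m; the calibration is good to about 2 mm. A picture is of the moment at which its call begins. camera_model takes no time and is no camera call.
- finish_job(): hands the job in; it is judged then, once.
The state is a dict: "time": time; "q": joint angles; "joint_vel": joint speeds; "joint_torque": joint torques, N m; "tool_pos": TCP position; "tcp_rot": TCP orientation; "wrist_force": force on the tool from outside, world axes, zero at the start; "torque": the same for the moment, N m; "width": opening from 0.0 (shut) to 1.0 (fully open); "grip_force": force on a finger pad.
Only numpy, scipy, OpenCV 4.12 (cv2) and the standard library are available. Lean on these libraries where they do the work, as an engineer would, in place of code of your own. Each camera call takes 0.05 s, during which the arm holds its last target. There are 200 camera calls.

## Working session

There is one attempt and no reset: what is moved stays moved. The work goes in short steps, Python scripts to look and compute and a shell command to move; the robot and the scene stay as the last step left them, time stands still between calls to the robot, and variables do not carry over. Pictures are saved under pics/ and viewed, at most 10 in all, crops included, and the job is handed in when it is done.

```bash
mkdir -p pics; ls
cat > h.py <<'E'
from workcell import *
import numpy as np, cv2
from scipy.spatial.transform import Rotation as Ro
def ray(name,px):
    m=camera_model(name);K=np.array(m["camera_matrix"]);k=m["k1"]
    R=np.array(m["R"]);t=np.array(m["t"])
    u=cv2.undistortPoints(np.array([[px]],float),K,np.array([k,0,0,0,0.]))[0,0]
    return -R.T@t, R.T@np.array([u[0],u[1],1])
def onz(name,px,z):
    o,d=ray(name,px);return o+d*(z-o[2])/d[2]
def two(a,b):
    (o1,d1),(o2,d2)=ray("scene",a),ray("top",b)
    s=np.linalg.lstsq(np.c_[d1,-d2],o2-o1,rcond=None)[0]
    p,q=o1+s[0]*d1,o2+s[1]*d2
    return (p+q)/2,np.linalg.norm(p-q)
def proj(name,X):
    m=camera_model(name);R=np.array(m["R"]);t=np.array(m["t"])
    return cv2.projectPoints(np.array([X],float),cv2.Rodrigues(R)[0],t,np.array(m["camera_matrix"]),np.array([m["k1"],0,0,0,0.]))[0][0,0]
E
python3 - <<'E'
from h import *
for n in("scene","top"):
    im=read_camera(n);cv2.imwrite(f"pics/{n}0.png",im)
    o,d=ray(n,(280,210));print(n,o,d/np.linalg.norm(d))
s=read_state();print(s)
E
```

```text
pics
scene [ 0.95820194 -0.56378085  0.99447364] [-0.31873533  0.52961517 -0.78607605]
top [0.54585569 0.03052313 1.17283959] [ 0.03446547  0.02238659 -0.99915513]
{'time': 0.1, 'q': array([ 1.20908705e+00,  2.64700642e-01,  1.60522136e+00, -1.64484837e-05,
        1.27373770e+00, -3.69035955e-02]), 'joint_vel': array([-0.00086154, -0.00090584, -0.003595  , -0.00084847,  0.00071987,
        0.00033516]), 'joint_torque': array([-2.76640758e-04, -5.16707397e+01, -3.68590772e+01, -1.28718625e-04,
        6.33947086e-03,  4.63176846e-06]), 'tool_pos': array([0.21516189, 0.6390238 , 0.20047991]), 'tcp_rot': array([-0.50789236, -3.09986535,  0.00318713]), 'wrist_force': array([ 0.74622342, -0.6639131 , -0.37740094]), 'torque': array([-0.01250879, -0.0020834 ,  0.00604171]), 'grip_force': 0.0, 'width': 1.0001980987450112}
```

View pics/scene0.png

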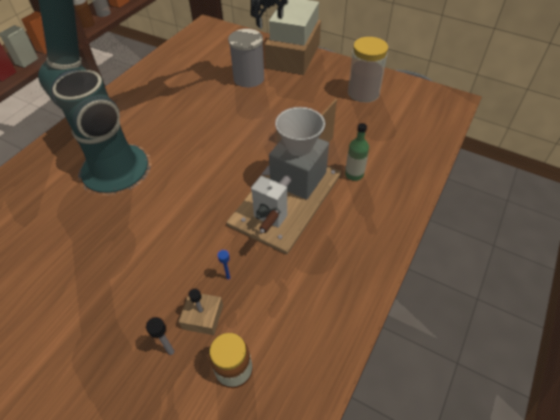

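View pics/top0.png

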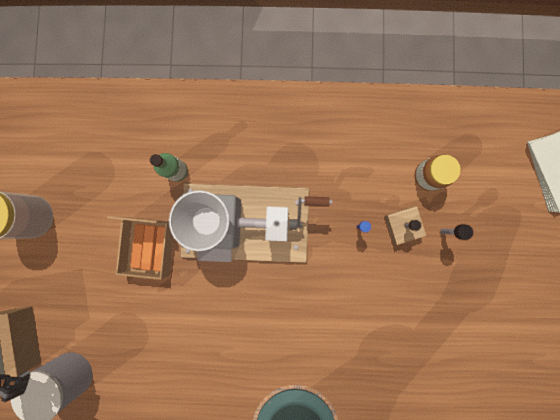

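Top view: blue pin at (365,227), to be left alone. Black-knob pins are at (414,226), in the stand and smaller, and (463,232), larger and free-standing. In the scene view they are at (224,257), (195,295) and (157,327). I choose the small black one in the stand. The guide hole is at about (277,224) in top, and the crank grip at (317,201). I'll check these in a close crop.

Run:
```python
from h import *
im=cv2.imread("pics/top0.png");s=cv2.imread("pics/scene0.png")
a=cv2.resize(im[180:270,260:480],None,fx=3.6,fy=3.6,interpolation=cv2.INTER_CUBIC)
b=cv2.resize(s[170:350,140:340],None,fx=1.4,fy=1.4)
b=cv2.resize(s[170:250,230:330],None,fx=3.3,fy=3.3,interpolation=cv2.INTER_CUBIC)[:264]
b2=cv2.resize(s[270:350,140:240],None,fx=3.3,fy=3.3,interpolation=cv2.INTER_CUBIC)[:264]
c=np.zeros((324+264,792,3),np.uint8);c[:324,:792]=a[:324,:792];c[324:,:330]=b;c[324:,400:730]=b2
cv2.imwrite("pics/c.png",c)
def blobs(img,mask,n,roi):
    m=np.zeros_like(mask);x0,y0,x1,y1=roi;m[y0:y1,x0:x1]=mask[y0:y1,x0:x1]
    k,l,st,ce=cv2.connectedComponentsWithStats(m)
    print(n,[(st[i,4],ce[i].round(1),st[i,:4]) for i in range(1,k) if st[i,4]>8])
for n,g,roi in(("top",im,(395,205,480,245)),("scene",s,(140,280,215,345))):
    blobs(g,(g.max(2)<45).astype(np.uint8)*255,n+" black",roi)
g=im
blobs(g,(g.min(2)>185).astype(np.uint8)*255,"top block",(255,195,300,250))
blobs(s,(s.min(2)>150).astype(np.uint8)*255,"sc block",(245,170,295,225))
blobs(g,((g[...,2]<130)&(g[...,2]>1.5*g[...,1])&(g[...,1]<60)).astype(np.uint8)*255,"grip",(300,190,340,212))
print("pin",onz("top",(414.5,225.5),.116),two((195,296),(414.5,225.5)))
print("guide",onz("top",(277,224),.144),"grip",two((268,222),(317,201.5)))
```

```text
top black [(np.int32(46), array([456.8, 231.8]), array([454, 226,   8,  13], dtype=int32))]
scene black [(np.int32(99), array([194.5, 295.5]), array([190, 290,  10,  12], dtype=int32)), (np.int32(266), array([155.7, 327.4]), array([147, 318,  18,  19], dtype=int32))]
top block [(np.int32(692), array([275.7, 223.1]), array([255, 207,  33,  34], dtype=int32))]
sc block [(np.int32(363), array([269.8, 187.7]), array([253, 178,  33,  21], dtype=int32))]
grip []
pin [ 0.55311263 -0.27707179  0.116     ] (array([ 0.5536523 , -0.2777822 ,  0.11211725]), np.float64(0.001305877251256906))
guide [0.54767494 0.05980917 0.144     ] grip (array([ 0.60425713, -0.03479642,  0.13943894]), np.float64(0.00024304312831338457))
```

View pics/c.png

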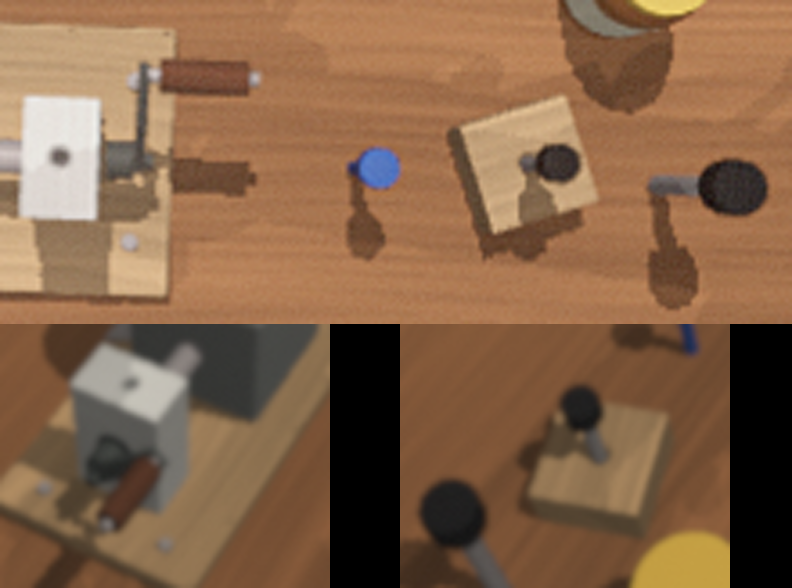

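The crop confirms it: the small black knob stands in the stand at (414.6,224.7), the guide hole is at (276.4,223.3) and the grip at (317,201.3). I'll raise the tool and turn it so that tool x = world y, tool y = world x.

```bash
python3 - <<'E'
from h import *
print("pin",onz("top",(414.6,224.7),.120),two((194.8,295.1),(414.6,224.7)))
print("guide",onz("top",(276.4,223.3),.144),two((269.3,187.5),(276.4,223.3)),onz("scene",(269.3,187.5),.144))
E
python3 -m crank '[[[0,0,-1.25,0,0,0.1245],[0,0,-1.25,0,0,0.1245],[0,0,-1.25,0,0,0.1245],[0,0,-1.25,0,0,0.1245],[0,0,-1.25,0,0,0.1245],[0,0,-1.25,0,0,0.1245],[0,0,-1.25,0,0,0.1245],[0,0,-1.25,0,0,0.1245]]]'
python3 -m crank '[[[0,0,0,0,0,0.1245],[0,0,0,0,0,0.1245],[0,0,0,0,0,0]]]'
```

```text
pin [ 0.55504661 -0.27612785  0.12      ] (array([ 0.55486541, -0.27722262,  0.11683073]), np.float64(0.0005327846749446591))
guide [0.54930658 0.06129104 0.144     ] (array([0.55000175, 0.06181519, 0.14223633]), np.float64(0.0016697659472897273)) [0.55152645 0.06100251 0.144     ]
time: 0.77
tool_pos: [0.2153, 0.6393, 0.3015]
tcp_rot: [1.935, 2.475, -0.002]
wrist_force: [-0.4, 0.1, 0.1]
width: 1.002
grip_force: 0.0
time: 1.02
tool_pos: [0.2154, 0.6396, 0.3014]
tcp_rot: [2.224, 2.219, -0.001]
wrist_force: [1.5, -0.6, -0.5]
width: 1.0
grip_force: 0.0
```

```bash
A='[-3.67,1.36,0,0,0,0]'
python3 -m crank '[[[-3.67,1.36,0,0,0,0],[-3.67,1.36,0,0,0,0],[-3.67,1.36,0,0,0,0],[-3.67,1.36,0,0,0,0],[-3.67,1.36,0,0,0,0],[-3.67,1.36,0,0,0,0],[-3.67,1.36,0,0,0,0],[-3.67,1.36,0,0,0,0]]]' | head -2
python3 -m crank '[[[-3.67,1.36,0,0,0,0],[-3.67,1.36,0,0,0,0],[-3.67,1.36,0,0,0,0],[-3.67,1.36,0,0,0,0],[-3.67,1.36,0,0,0,0],[-3.67,1.36,0,0,0,0],[-3.67,1.36,0,0,0,0],[-3.67,1.36,0,0,0,0]]]' | head -2
python3 -m crank '[[[-3.67,1.36,0,0,0,0],[-3.67,1.36,0,0,0,0],[-3.67,1.36,0,0,0,0],[-3.67,1.36,0,0,0,0],[-3.67,1.36,0,0,0,0],[-3.67,1.36,0,0,0,0],[-3.67,1.36,0,0,0,0],[-3.67,1.36,0,0,0,0]]]' | head -2
python3 -m crank '[[[-3.6,1.3,0,0,0,0],[0,0,0,0,0,0],[0,0,0,0,0,0]]]'
```

```text
time: 1.68
tool_pos: [0.3244, 0.3442, 0.3011]
time: 2.35
tool_pos: [0.4334, 0.0508, 0.3014]
time: 3.02
tool_pos: [0.5426, -0.2426, 0.3009]
time: 3.27
tool_pos: [0.5553, -0.2783, 0.2998]
tcp_rot: [-2.218, -2.221, 0.001]
wrist_force: [-0.1, 1.2, -0.3]
width: 0.999
grip_force: 0.0
```

```bash
python3 -m crank '[[[0,0,3.5,0,0,0],[0.1,0,3.5,0,0,0],[0,0,3.5,0,0,0],[0,0,3.5,0,0,0],[0,0,2.5,0,0,0],[0,0,2.5,0,0,0],[0,0,1.6,0,0,0],[0,0,0,0,0,0]]]'
python3 - <<'E'
from h import *
for n,r in(("scene",(140,240,270,340)),("top",(350,160,480,260))):
    im=read_camera(n);cv2.imwrite(f"pics/{n}1.png",im)
a=cv2.imread("pics/scene1.png")[240:340,140:270];b=cv2.imread("pics/top1.png")[170:270,350:480]
cv2.imwrite("pics/d.png",cv2.resize(np.hstack([a,b]),None,fx=3,fy=3,interpolation=cv2.INTER_CUBIC))
E
```

```text
time: 3.93
tool_pos: [0.5518, -0.2722, 0.0908]
tcp_rot: [-2.21, -2.22, 0.004]
wrist_force: [-0.2, -0.4, -0.6]
width: 1.0
grip_force: 0.0
```

View pics/d.png

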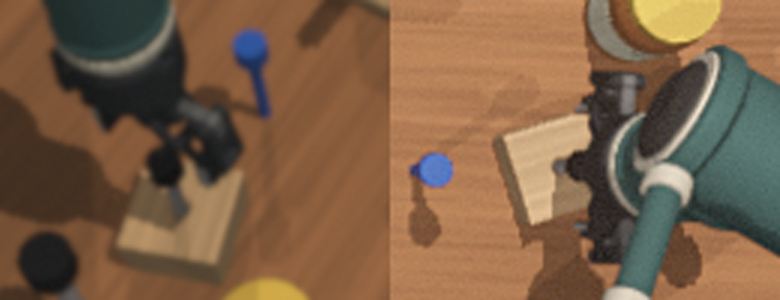

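Scene half: the fingers straddle the small knob at (195,295) without touching it. I let the arm settle, then close.

```bash
python3 -m crank '[[[0,0,0,0,0,0],[0,0,0,0,0,0]]]' | head -3
python3 -m crank '[[[0,0,0,0,0,0],[0,0,0,0,0,0],[0,0,0,0,0,0],[0,0,0,0,0,0],[0,0,0,0,0,0],[0,0,0,0,0,0]]]' 2 40
```

```text
time: 4.2
tool_pos: [0.5572, -0.2761, 0.0981]
tcp_rot: [2.217, 2.221, 0.002]
time: 4.7
tool_pos: [0.5552, -0.2761, 0.0968]
tcp_rot: [-2.22, -2.222, 0.002]
wrist_force: [-3.2, -0.1, 4.0]
width: 0.233
grip_force: 1.6
```

Run:
```python
from h import *
print({k:np.round(v,3) for k,v in read_state().items() if k in("width","grip_force","wrist_force","tool_pos")})
a=read_camera("scene")[240:340,140:270];b=read_camera("top")[170:270,350:480]
cv2.imwrite("pics/e.png",cv2.resize(np.hstack([a,b]),None,fx=3,fy=3,interpolation=cv2.INTER_CUBIC))
```

```text
{'tool_pos': array([ 0.555, -0.276,  0.097]), 'wrist_force': array([-3.158, -0.122,  4.028]), 'grip_force': np.float64(1.613), 'width': np.float64(0.233)}
```

View pics/e.png

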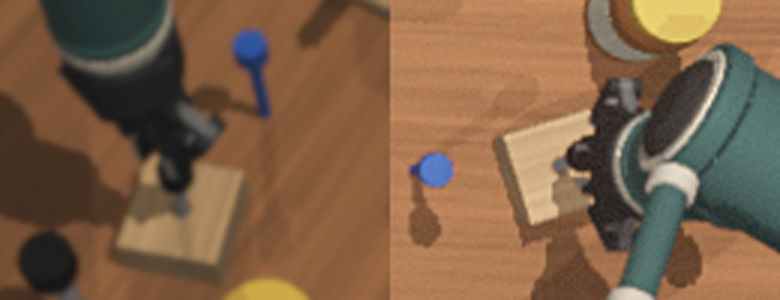

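The knob is now hidden among the dark fingers at about (198,298), and the opening went to 20 mm, which is under the knob's 28 mm. I need a brightened look.

Run:
```python
from h import *
a=read_camera("scene")[265:325,165:225]
a=(255*(a/255.)**.4).astype(np.uint8)
cv2.imwrite("pics/f.png",cv2.resize(a,None,fx=9,fy=9,interpolation=cv2.INTER_CUBIC))
```

```text
(no output)
```

View pics/f.png

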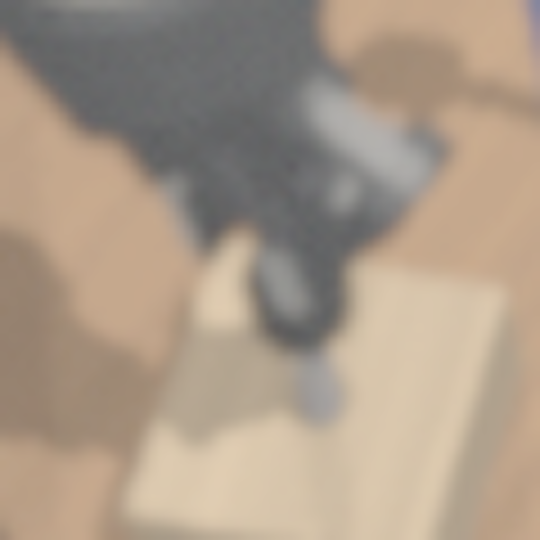

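```bash
python3 -m crank '[[[0,0,0,0,0,0],[0,0,0,0,0,0]]]' 1.6 30
python3 -m crank '[[[0,0,0,0,0,0],[0,0,0,0,0,0],[0,0,0,0,0,0],[0,0,0,0,0,0]]]' 0.8
python3 - <<'E'
from h import *
for z in(.097,.107,.116,.127): print(z,proj("scene",(.555,-.276,z)))
E
```

```text
time: 5.02
tool_pos: [0.5564, -0.2763, 0.0969]
tcp_rot: [2.219, 2.221, 0.001]
wrist_force: [-1.1, 0.8, 5.1]
width: 0.188
grip_force: 2.7
time: 5.35
tool_pos: [0.5557, -0.2764, 0.0972]
tcp_rot: [2.22, 2.222, -0.001]
wrist_force: [-3.9, -0.5, 8.7]
width: 0.092
grip_force: 12.5
0.097 [196.80368114 298.68566781]
0.107 [196.04700785 296.68801171]
0.116 [195.35564864 294.86212506]
0.127 [194.4970177 292.5935903]
```

The fingers closed on nothing and pressed downward a little, so the knob slipped out. I'll open, rise and measure again.

```bash
python3 -m crank '[[[0,0,0,0,0,0],[0,0,0,0,0,0],[0,0,0,0,0,0],[0,0,0,0,0,0],[0,0,-2,0,0,0],[0,0,-3,0,0,0],[0,0,-3,0,0,0],[0,0,-3,0,0,0]]]' 8.54
python3 -m crank '[[[3,0,-3,0,0,0],[4,0,0,0,0,0],[4,0,0,0,0,0],[4,0,0,0,0,0],[0,0,0,0,0,0]]]' | head -2
python3 - <<'E'
from h import *
S=read_camera("scene");T=read_camera("top");cv2.imwrite("pics/S2.png",S);cv2.imwrite("pics/T2.png",T)
a=S[260:330,150:240];b=T[190:260,370:460]
cv2.imwrite("pics/g.png",cv2.resize(np.hstack([a,b]),None,fx=4.4,fy=4.4,interpolation=cv2.INTER_CUBIC))
E
```

```text
time: 6.02
tool_pos: [0.5552, -0.2753, 0.2057]
tcp_rot: [-2.219, -2.221, 0.001]
wrist_force: [0.9, 0.1, -0.8]
width: 1.0
grip_force: 0.0
time: 6.43
tool_pos: [0.5553, -0.1198, 0.2351]
```

View pics/g.png

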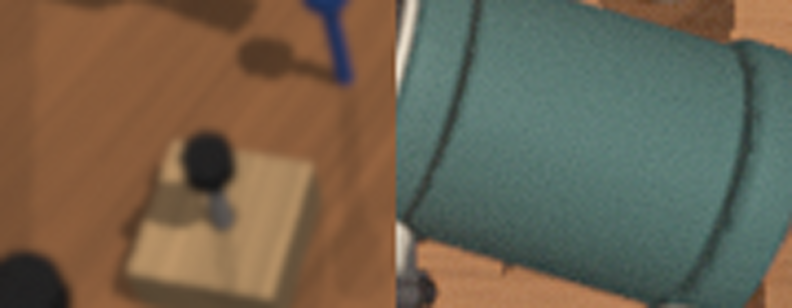

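Run:
```python
from h import *
for p in[(.555,-.276,.097),(.5975,-.276,.11),(.612,-.276,.11),(.612,-.276,.14),(.5975,-.287,.11),(.5975,-.265,.11),(.555,-.277,.045),(.56,-.277,.116),(.555,-.272,.116),(.555,-.276,.19)]: print(p,proj("scene",p).round(1),proj("top",p).round(1))
s=read_state();print(s["q"].round(3),s["tool_pos"].round(4))
S=cv2.imread("pics/S2.png")
m=(S[280:312,180:215].max(2)<55).astype(np.uint8);k,l,st,ce=cv2.connectedComponentsWithStats(m);print([(st[i,4],ce[i]+[180,280],st[i,:4]) for i in range(1,k)])
a=cv2.imread("pics/scene1.png")[270:310,180:230];a=(255*(a/255.)**.45).astype(np.uint8)
b=S[140:290,170:320];b=(255*(b/255.)**.45).astype(np.uint8)
A=cv2.resize(a,(500,400),interpolation=cv2.INTER_CUBIC);B=cv2.resize(b,(300,300),interpolation=cv2.INTER_CUBIC)
c=np.zeros((400,800,3),np.uint8);c[:,:500]=A;c[:300,500:]=B;cv2.imwrite("pics/h.png",c)
```

```text
(0.555, -0.276, 0.097) [196.8 298.7] [411.9 224.7]
(0.5975, -0.276, 0.11) [211.1 304.5] [413.6 207.5]
(0.612, -0.276, 0.11) [216.5 307.4] [413.7 201.7]
(0.612, -0.276, 0.14) [214.6 301.3] [417.2 201. ]
(0.5975, -0.287, 0.11) [208.3 308.4] [418.  207.7]
(0.5975, -0.265, 0.11) [214.  300.6] [409.2 207.4]
(0.555, -0.277, 0.045) [200.3 308.9] [406.6 224.8]
(0.56, -0.277, 0.116) [196.9 296.2] [414.5 222.7]
(0.555, -0.272, 0.116) [196.4 293.5] [412.5 224.7]
(0.555, -0.276, 0.19) [189.3 278.8] [423.4 224.7]
[-0.264  0.045  1.793 -0.     1.303 -0.269] [ 0.5555 -0.1248  0.2349]
[(np.int32(101), array([196.8019802 , 296.86138614]), array([12, 11, 10, 13], dtype=int32))]
```

View pics/h.png

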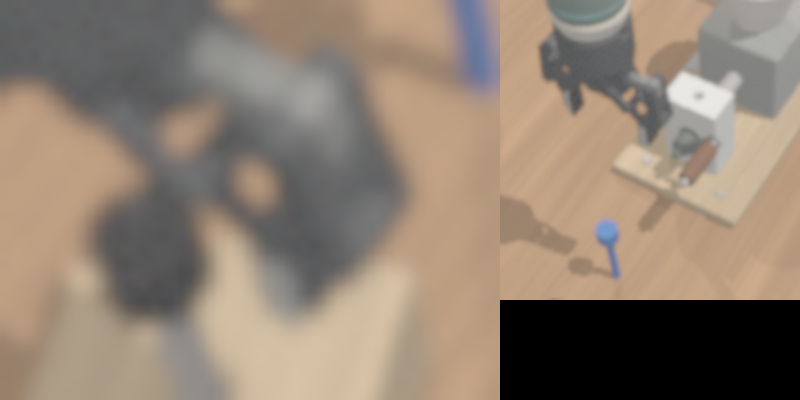

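Run:
```python
from h import *
for px in[(247.5,209),(206,195)]:
    o,d=ray("scene",px);print((o+d*(-.1248-o[1])/d[1]).round(4))
o,d=ray("scene",(208.5,300));print((o+d*(-.276-o[1])/d[1]).round(4))
```

```text
[ 0.6158 -0.1248  0.2983]
[ 0.5072 -0.1248  0.2812]
[ 0.5937 -0.276   0.1284]
```

Run:
```python
from h import *
for px,z in[((247.5,209),.248),((206,195),.248),((208.5,300),.111)]: print(onz("scene",px,z).round(4), onz("scene",px,z+.02).round(4))
T=cv2.imread("pics/T2.png")
c=T[180:290,290:400];c=(255*(c/255.)**.45).astype(np.uint8)
cv2.imwrite("pics/i.png",cv2.resize(c,None,fx=5,fy=5,interpolation=cv2.INTER_CUBIC))
```

```text
[ 0.591  -0.0931  0.248 ] [ 0.6009 -0.1057  0.268 ]
[ 0.4861 -0.1043  0.248 ] [ 0.4988 -0.1166  0.268 ]
[ 0.5864 -0.2702  0.111 ] [ 0.5948 -0.2769  0.131 ]
```

View pics/i.png

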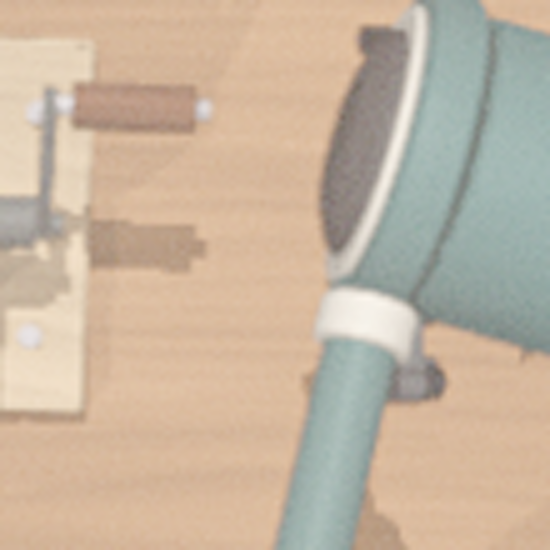

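The open fingertips sit roughly 2–3 cm higher in the picture than the TCP height suggests, so the fingers closed on top of the knob. I'll go back and down to z≈0.075, which clears the stand either way, and close there.

```bash
python3 -m crank '[[[-4,0,0,0,0,0],[-4,0,0,0,0,0],[-4,0,0,0,0,0],[-3.1,0.2,0,0,0,0],[0,0,3.5,0,0,0],[0,0,3.5,0,0,0],[0,0,3,0,0,0],[0,0,2,0,0,0]]]' 
python3 -m crank '[[[0,0,1,0,0,0],[0,0,1,0,0,0],[0,0,1,0,0,0],[0,0,1,0,0,0],[0,0,0,0,0,0],[0,0,0,0,0,0]]]'
python3 -m crank '[[[0,0,0,0,0,0],[0,0,0,0,0,0],[0,0,0,0,0,0],[0,0,0,0,0,0],[0,0,0,0,0,0],[0,0,0,0,0,0]]]' 2.2 40
```

```text
time: 7.2
tool_pos: [0.555, -0.2785, 0.1107]
tcp_rot: [-2.22, -2.216, 0.003]
wrist_force: [-1.3, -0.2, -0.5]
width: 1.0
grip_force: 0.0
time: 7.7
tool_pos: [0.5579, -0.2774, 0.0753]
tcp_rot: [2.22, 2.223, -0.0]
wrist_force: [-1.1, -0.4, -0.3]
width: 1.003
grip_force: 0.0
time: 8.2
tool_pos: [0.5576, -0.2775, 0.0759]
tcp_rot: [2.22, 2.223, -0.001]
wrist_force: [-1.5, -0.3, 4.2]
width: 0.313
grip_force: 39.0
```

Gripped at 26.7 mm with 39 N. Lifting.

```bash
python3 -m crank '[[[0,0,-0.5,0,0,0],[0,0,-1,0,0,0],[0,0,-2,0,0,0],[0,0,-2.5,0,0,0],[0,0,-2.5,0,0,0],[0,0,-2.5,0,0,0],[0,0,-2.5,0,0,0],[0,0,-2.5,0,0,0]]]'
python3 -m crank '[[[4,0,-0.3,0,0,0],[4,0,0,0,0,0],[4,0,0,0,0,0],[4,0,0,0,0,0],[4,0,0,0,0,0],[3,-0.7,0,0,0,0],[0,0,0,0,0,0],[0,0,0,0,0,0]]]'
python3 - <<'E'
from h import *
S=read_camera("scene");cv2.imwrite("pics/S3.png",S);T=read_camera("top");cv2.imwrite("pics/T3.png",T)
c=S[170:270,200:300];c=(255*(c/255.)**.6).astype(np.uint8)
d=T[180:280,270:370];d=(255*(d/255.)**.6).astype(np.uint8)
cv2.imwrite("pics/j.png",cv2.resize(np.hstack([c,d]),(800,400),interpolation=cv2.INTER_CUBIC))
print(read_state()["tool_pos"])
E
```

```text
time: 8.87
tool_pos: [0.5576, -0.2771, 0.237]
tcp_rot: [2.22, 2.222, 0.0]
wrist_force: [0.1, 0.2, -1.3]
width: 0.31
grip_force: 40.2
time: 9.53
tool_pos: [0.5503, -0.0458, 0.2389]
tcp_rot: [2.216, 2.226, 0.0]
wrist_force: [0.1, -1.2, -1.5]
width: 0.315
grip_force: 40.3
[ 0.55068861 -0.04778474  0.23865059]
```

View pics/j.png

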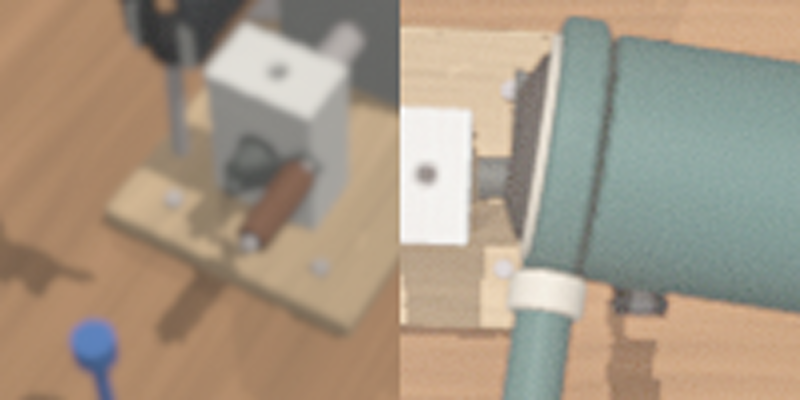

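Scene half: the pin hangs from the fingers, shank top at (242.6,186) and tip at (245,208). The guide hole is at (269.4,187.4), and the crank is unchanged.

Run:
```python
from h import *
tip=(244.9,207.9)
for z in(.165,.173,.181): print(z,onz("scene",tip,z).round(4))
o,d=ray("scene",tip);p=o+d*(-.0475-o[1])/d[1];print("at y",p)
for x in [p]:
    print("vertical dir",proj("scene",p),proj("scene",p+[0,0,.07]))
    print(proj("scene",p+[.005,0,.07]),proj("scene",p+[0,.005,.07]))
S=cv2.imread("pics/S3.png").astype(int)
for r in range(184,214,2): print(r,[int(v) for v in S[r,234:256].max(1)], [int(v) for v in (S[r,238:250,0]-S[r,238:250,2])])
print("guide",onz("scene",(269.4,187.4),.144))
```

```text
0.165 [ 0.5427 -0.0409  0.165 ]
0.173 [ 0.5467 -0.046   0.173 ]
0.181 [ 0.5507 -0.051   0.181 ]
at y [ 0.54793282 -0.0475      0.17543734]
vertical dir [244.9 207.9] [242.39238421 189.05230342]
[244.21652487 189.84028883] [243.56272358 187.62083756]
184 [132, 131, 121, 101, 71, 46, 31, 22, 22, 22, 33, 52, 67, 67, 57, 41, 39, 59, 93, 134, 170, 193] [-36, -20, -9, -2, -1, 0, -1, -3, -4, -5, -4, -3]
186 [134, 134, 132, 127, 117, 102, 84, 63, 48, 44, 51, 64, 77, 81, 80, 80, 89, 117, 155, 184, 201, 206] [-65, -56, -42, -22, -7, -3, -5, -10, -15, -17, -20, -27]
188 [133, 133, 132, 132, 132, 129, 118, 97, 76, 70, 73, 88, 107, 117, 121, 125, 129, 144, 167, 186, 196, 201] [-74, -72, -60, -36, -14, -6, -10, -28, -47, -57, -62, -62]
190 [131, 131, 132, 133, 134, 132, 123, 102, 82, 73, 76, 90, 111, 126, 132, 132, 127, 118, 113, 120, 132, 146] [-75, -73, -63, -40, -17, -7, -11, -28, -52, -69, -74, -71]
192 [131, 133, 135, 135, 135, 132, 123, 105, 85, 74, 76, 89, 110, 127, 135, 139, 143, 134, 111, 95, 93, 96] [-77, -74, -64, -44, -20, -7, -10, -25, -49, -68, -74, -73]
194 [133, 135, 135, 134, 132,
[... 1002 characters left out ...]
 128, 123, 117, 112, 107, 97, 84, 81, 87, 94, 102, 107, 107, 106, 105, 101, 95, 91, 89] [-64, -56, -49, -44, -33, -17, -9, -9, -15, -28, -40, -45]
208 [129, 128, 125, 120, 113, 109, 107, 106, 101, 94, 89, 91, 97, 102, 105, 105, 104, 103, 100, 95, 92, 90] [-52, -47, -44, -44, -38, -29, -21, -19, -24, -34, -41, -44]
210 [127, 123, 116, 111, 108, 106, 106, 106, 107, 106, 106, 106, 105, 105, 104, 103, 102, 101, 99, 96, 92, 85] [-46, -44, -44, -44, -45, -44, -43, -42, -43, -44, -43, -43]
212 [142, 145, 144, 136, 125, 117, 113, 110, 110, 110, 108, 106, 104, 103, 103, 101, 100, 100, 99, 97, 90, 79] [-54, -50, -47, -46, -46, -46, -46, -45, -43, -43, -43, -42]
guide [0.55157964 0.0614293  0.144     ]
```

The shank leans about 2.7° (top towards +x), consistent with the earlier push. I'll turn the tool to bring it upright and measure again.

```bash
cat >> h.py <<'E'
def shank(S,r0,r1,c0,c1):
    S=S.astype(float);out=[]
    for r in range(r0,r1):
        g=S[r,c0:c1,0]-S[r,c0:c1,2];w=np.clip(g-np.median(g)*.5-g.max()*.5,0,None)
        out.append((r,(w*np.arange(c0,c1)).sum()/max(w.sum(),1e-6),g.max()))
    return np.array(out)
E
python3 -m crank '[[[0,0,0,-0.047,0,0],[0,0,0,0,0,0],[0,0,0,0,0,0],[0,0,0,0,0,0]]]'
python3 - <<'E'
from h import *
a=shank(cv2.imread("pics/S3.png"),190,212,236,250)
S=read_camera("scene");cv2.imwrite("pics/S4.png",S);b=shank(S,190,212,236,250)
for u,v in zip(a,b): print(u.round(1),v.round(1))
for k in(a,b):print(np.polyfit(k[1:15,0],k[1:15,1],1))
print(read_state()["tool_pos"])
E
```

```text
time: 9.97
tool_pos: [0.5505, -0.0484, 0.2383]
tcp_rot: [2.199, 2.197, 0.051]
wrist_force: [0.3, -0.1, -0.7]
width: 0.308
grip_force: 40.3
[190.  243.3  -7. ] [190.  242.5  -8. ]
[191.  243.3  -7. ] [191.  242.6  -8. ]
[192.  243.4  -7. ] [192.  242.7  -8. ]
[193.  243.5  -7. ] [193.  242.8  -7. ]
[194.  243.5  -8. ] [194.  243.1  -8. ]
[195.  243.6  -9. ] [195.  243.3  -8. ]
[196.  243.7  -8. ] [196.  243.3  -8. ]
[197.  243.8  -8. ] [197.  243.5  -9. ]
[198.  243.8  -8. ] [198.  243.5  -9. ]
[199.  243.9  -8. ] [199.  243.6 -10. ]
[200. 244.  -9.] [200.  243.8  -8. ]
[201.  244.3  -8. ] [201. 244.  -8.]
[202.  244.4  -8. ] [202.  244.3  -8. ]
[203.  244.5  -8. ] [203.  244.5  -8. ]
[204.  244.5  -7. ] [204.  244.5  -7. ]
[205.  244.5  -8. ] [205.  244.6  -8. ]
[206.  244.6  -9. ] [206.  244.8  -8. ]
[207.  244.7 -11. ] [207. 245.  -7.]
[208.  244.8 -19. ] [208.  245.2  -9. ]
[209.  244.7 -32. ] [209.  245.3 -13. ]
[210. 245. -42.] [210.  245.3 -24. ]
[211. 249. -43.] [211.  245.6 -36. ]
[9.30043700e-02 2.25495761e+02]
[1.48957594e-01 2.14123645e+02]
[ 0.5507116  -0.04823456  0.23822267]
```

```bash
python3 - <<'E'
from h import *
t=onz("scene",(245.2,208.7),.173);print(t,onz("scene",(245.2,208.7),.170)); print(onz("scene",(269.4,187.4),.144)-t)
E
python3 -m crank '[[[3.5,0,0,0.012,0,0],[3.5,0,0,0,0,0],[2.5,0,0,0,0,0],[1.2,0,0,0,0,0],[0,0,0,0,0,0],[0,0,0,0,0,0],[0,0,0,0,0,0]]]'
python3 - <<'E'
from h import *
S=read_camera("scene");cv2.imwrite("pics/S5.png",S)
print(np.round(read_state()["tool_pos"],4), proj("scene",(.5515,.061,.173)))
for r in range(164,194): print(r,*[f"{int(v):3d}" for v in S[r,256:284].max(1)])
E
```

```text
[ 0.54869873 -0.04771489  0.173     ] [ 0.54720324 -0.04583023  0.17      ]
[ 0.0028809   0.10914419 -0.029     ]
time: 10.6
tool_pos: [0.5505, 0.0588, 0.238]
tcp_rot: [2.203, 2.204, 0.037]
wrist_force: [0.6, -0.7, -1.4]
width: 0.314
grip_force: 40.4
[0.5505 0.0585 0.2381] [268.8586834  180.07682009]
164  84  85  85  85  84  83  82  79  78  73  72  72  69  64  59  57  57  56  57  57  57  56  57  57  57  57  57  57
165  84  85  84  84  84  82  81  79  77  74  74  75  74  68  59  56  56  56  57  57  57  57  58  57  57  56  57  57
166  84  85  84  83  82  80  80  79  78  74  76  80  80  71  60  56  56  56  56  57  57  57  57  58  57  58  57  57
167  85  85  83  82  81  80  80  80  78  75  78  83  83  73  62  56  55  56  56  56  57  57  57  56  56  56  56  57
168  85  83  82  81  81  80  81  80  78  76  78  85  84  75  63  57  56  56  56  55  57  57  56  55  56  56  57  57
169  83  82  82  81  81  81  82  81  78  76  78  84  84  76  63  57  55  55  56  56  56  56  56  56  56  57  56  57
170  82  81  80  81  82  82  82  82  80  77  78  83  85  77  63  57  55  56  56  56  56  57  56  56  5
[... 1981 characters left out ...]
 200
188 197 196 194 188 181 177 174 175 184 190 179 155 133 123 129 153 180 198 203 204 205 204 204 204 204 204 203 200
189 188 195 200 200 199 198 197 197 200 198 188 170 154 146 155 173 192 202 205 204 204 204 204 204 203 203 200 195
190 160 175 188 196 201 204 205 205 205 204 199 190 181 179 183 194 202 205 205 205 205 204 204 204 203 202 198 185
191 123 140 158 175 188 197 202 204 205 205 204 203 200 198 200 203 204 205 205 205 204 205 204 204 203 199 189 169
192 100 108 123 140 158 175 187 194 198 202 204 204 204 205 204 205 205 205 204 204 204 205 205 204 201 192 174 151
193  93  94  99 109 123 139 154 166 177 187 195 201 203 205 205 205 204 204 205 204 204 203 204 202 196 178 155 135
```

```bash
python3 -m crank '[[[0.15,0.3,0.5,0,0,0],[0,0,1,0,0,0],[0,0,0.9,0,0,0],[0,0,0,0,0,0],[0,0,0,0,0,0],[0,0,0,0,0,0]]]'
python3 - <<'E'
from h import *
S=read_camera("scene");cv2.imwrite("pics/S6.png",S)
print(np.round(read_state()["tool_pos"],4), proj("scene",(.5516,.0614,.149)))
for r in range(172,194): print(r,*[f"{int(v):3d}" for v in S[r,258:284].max(1)])
E
```

```text
time: 11.15
tool_pos: [0.554, 0.061, 0.2138]
tcp_rot: [2.203, 2.205, 0.038]
wrist_force: [-0.1, 0.5, -1.7]
width: 0.311
grip_force: 40.4
[0.5543 0.0611 0.2143] [269.32809664 186.15195351]
172  81  81  82  83  84  87  89  88  83  76  74  76  75  69  60  56  57  56  56  57  56  56  57  56  56  56
173  82  81  82  84  85  86  86  85  82  76  77  79  80  72  61  57  56  56  57  56  56  56  56  56  56  56
174  82  83  88  90  90  86  85  82  80  76  78  83  83  73  61  56  56  56  57  56  55  56  56  55  55  57
175  83  92 106 117 113 102  92  86  81  76  78  84  84  74  62  57  57  56  57  57  56  56  56  56  57  62
176  91 112 138 154 152 137 120 105  91  81  79  83  84  76  64  56  56  57  57  56  55  56  55  57  62  74
177 108 140 170 185 183 173 157 139 117  94  81  84  84  76  62  57  55  56  56  56  56  56  56  60  72  90
178 135 167 190 199 199 194 186 172 148 116  89  84  86  78  66  59  56  56  56  56  56  56  58  68  86 107
179 161 187 199 203 204 203 200 192 172 134  98  86  88  88  81  71  64  60  57  57  56  58  65  82 102 120
180 181 196 202 204 204 205 204 199 181 145 104 
[... 763 characters left out ...]
 135 171 195 203 204 204 205 205 204 204 203 203 200
188 180 191 194 192 189 185 175 164 147 123 107 105 118 145 176 197 204 205 205 204 205 204 204 204 203 200
189 195 202 204 204 203 201 197 191 177 155 137 132 140 161 184 200 204 204 204 205 204 204 204 203 201 195
190 186 197 202 205 206 206 205 203 197 184 169 160 163 175 189 201 205 205 205 204 204 204 203 202 197 185
191 159 175 188 197 202 204 206 205 204 199 189 179 176 180 190 200 205 205 205 205 205 204 204 199 189 170
192 123 140 158 175 187 194 198 202 204 202 195 185 180 181 189 198 204 204 205 205 205 204 201 192 174 152
193 100 109 123 140 155 167 177 187 196 199 194 185 181 181 187 196 202 204 204 204 204 202 196 179 156 135
```

```bash
for i in 1; do python3 -m crank '[[[0,0,0.3,0,0,0],[0,0,0.3,0,0,0],[0,0,0,0,0,0]]]'; done
python3 -m crank '[[[0,0,0.2,0,0,0],[0,0,0,0,0,0]]]'
python3 - <<'E'
from h import *
S=read_camera("scene");cv2.imwrite("pics/S7.png",S)
for r in range(180,194): print(r,*[f"{int(v):3d}" for v in S[r,260:280].max(1)])
E
```

```text
time: 11.45
tool_pos: [0.5553, 0.0613, 0.2097]
tcp_rot: [2.201, 2.204, 0.041]
wrist_force: [-0.9, 0.6, 4.2]
width: 0.312
grip_force: 41.2
time: 11.62
tool_pos: [0.5558, 0.0614, 0.2094]
tcp_rot: [2.201, 2.203, 0.043]
wrist_force: [-3.3, -0.2, 10.4]
width: 0.313
grip_force: 42.5
180 202 203 204 205 205 203 196 172 127  92  88  95 100 101  95  83  72  63  61  65
181 202 203 204 204 205 204 199 175 129  93  92 111 133 146 144 128 107  87  77  83
182 195 198 202 203 205 204 198 176 133  96  95 121 155 179 181 170 152 131 113 110
183 174 183 192 198 203 203 199 177 137  98  95 123 162 191 198 194 185 171 156 148
184 147 157 171 182 192 195 192 174 135  98  93 120 160 192 203 203 200 195 187 180
185 130 136 145 157 168 172 171 159 126  95  92 118 159 191 203 205 204 204 201 198
186 132 136 138 142 144 143 141 132 109  88  91 118 158 191 202 204 204 205 204 204
187 149 156 157 155 148 138 127 111  95  85  92 120 160 192 203 204 205 205 205 204
188 174 183 183 182 174 164 146 122 103  97 106 130 166 193 203 205 204 205 204 205
189 193 200 200 200 197 190 177 154 134 127 133 153 177 197 204 205 204 204 204 204
190 200 205 205 206 205 203 197 183 169 159 161 172 187 200 205 206 205 204 204 204
191 188 197 202 204 205 206 204 199 189 179 176 181 190 200 205 205 205 205 205 204
192 159 175 187 194 198 202 204 203 196 186 181 182 188 198 203 204 204 205 205 204
193 123 139 155 167 177 188 196 200 198 190 182 181 186 195 202 204 204 204 204 202
```

Contact at 10 N, with a push towards −x: the tip sits on the countersink's +x side. I ease up, shift by −x and a little +y, and try again.

```bash
python3 -m crank '[[[0,0,-0.4,0,0,0],[0,0,-0.3,0,0,0],[0.15,-0.2,0,0,0,0],[0,0,0,0,0,0]]]'
python3 -m crank '[[[0,0,0.3,0,0,0],[0,0,0.2,0,0,0],[0,0,0.2,0,0,0],[0,0,0,0,0,0]]]'
```

```text
time: 12.0
tool_pos: [0.5519, 0.0629, 0.2129]
tcp_rot: [2.203, 2.205, 0.038]
wrist_force: [-0.6, -0.4, -0.8]
width: 0.31
grip_force: 40.5
time: 12.33
tool_pos: [0.5518, 0.0625, 0.205]
tcp_rot: [2.204, 2.206, 0.036]
wrist_force: [-0.0, -2.5, -0.7]
width: 0.312
grip_force: 40.6
```

It's in (z 0.205, no vertical force). Continuing down.

```bash
python3 -m crank '[[[-0.08,0,0.3,0,0,0],[0,0,0.4,0,0,0],[0,0,0.3,0,0,0],[0,0,0,0,0,0]]]'
python3 -m crank '[[[0,0,0.3,0,0,0],[0,0,0.3,0,0,0],[0,0,0.2,0,0,0],[0,0,0,0,0,0]]]'
```

```text
time: 12.67
tool_pos: [0.552, 0.0618, 0.1949]
tcp_rot: [2.204, 2.206, 0.036]
wrist_force: [-1.3, -1.1, -2.5]
width: 0.311
grip_force: 40.9
time: 13.0
tool_pos: [0.5524, 0.0619, 0.1874]
tcp_rot: [2.203, 2.206, 0.037]
wrist_force: [-3.7, -0.2, -1.6]
width: 0.31
grip_force: 41.6
```

```bash
python3 -m crank '[[[0,-0.05,0.3,0,0,0],[0,0,0.2,0,0,0],[0,0,0,0,0,0]]]'
python3 -m crank '[[[0,0,0,0,0,0],[0,0,0,0,0,0],[0,0,0,0,0,0],[0,0,0,0,0,0]]]' 6
python3 -m crank '[[[0,0,-2,0,0,0],[0,0,-3,0,0,0],[0,0,-3.5,0,0,0],[0,0,-3,0.035,0,0],[-3.5,0,0,0,0,0],[-4,0,0,0,0,0],[-4,0,0,0,0,0],[0,0,0,0,0,0]]]'
python3 - <<'E'
from h import *
S=read_camera("scene");cv2.imwrite("pics/S8.png",S);T=read_camera("top");cv2.imwrite("pics/T8.png",T)
for n,z in(("rest",.219),("locked",.207),("mouth+",.18)): print(n,proj("scene",(.5505,.0613,z)))
g=S[130:200,225:300];m=(g.max(2)<50).astype(np.uint8);k,l,st,ce=cv2.connectedComponentsWithStats(m);print([(st[i,4],(ce[i]+[225,130]).round(1),st[i,:4]) for i in range(1,k) if st[i,4]>10])
g=T[190:245,240:300];m=(g.max(2)<60).astype(np.uint8);k,l,st,ce=cv2.connectedComponentsWithStats(m);print([(st[i,4],(ce[i]+[240,190]).round(1),st[i,:4]) for i in range(1,k) if st[i,4]>5], proj("top",(.5505,.0613,.219)))
print(read_state()["tool_pos"])
E
```

```text
time: 13.25
tool_pos: [0.5524, 0.0619, 0.1826]
tcp_rot: [2.203, 2.205, 0.037]
wrist_force: [-4.2, -0.7, -0.1]
width: 0.306
grip_force: 41.8
time: 13.58
tool_pos: [0.554, 0.062, 0.1839]
tcp_rot: [2.202, 2.204, 0.042]
wrist_force: [-0.1, -0.6, -0.4]
width: 0.702
grip_force: 0.0
time: 14.25
tool_pos: [0.5495, -0.0594, 0.2988]
tcp_rot: [2.223, 2.214, -0.003]
wrist_force: [-0.3, 0.7, -0.2]
width: 0.703
grip_force: 0.0
rest [267.85313124 167.45128424]
locked [268.04824547 170.76786249]
mouth+ [268.47552398 178.0255492 ]
[(np.int32(428), array([246.8, 151.6]), array([ 0,  8, 37, 34], dtype=int32)), (np.int32(119), array([269.1, 167.8]), array([39, 32, 11, 13], dtype=int32))]
[] [275.40352074 222.61973696]
[ 0.54927974 -0.05449044  0.29835976]
```

The pin rests on the drum: knob at (269.1,167.8), as predicted for 75 mm above the mouth. Next I straddle the crank grip.

```bash
python3 -m crank '[[[1,2.7,0,0,0,0],[1,2.7,0,0,0,0],[0,0,3.5,0,0,0],[0,0,3.5,0,0,0],[0,0,3.5,0,0,0],[0,0,2,0,0,0],[0,0,0,0,0,0],[0,0,0,0,0,0]]]' 6
python3 -m crank '[[[0,0,1.5,0,0,0],[0,0,1.5,0,0,0],[0,0,1.5,0,0,0],[0,0,1.2,0,0,0],[0,0,1,0,0,0],[0,0,0,0,0,0],[0,0,0,0,0,0]]]'
```

```text
time: 15.02
tool_pos: [0.602, -0.0315, 0.1718]
tcp_rot: [-2.217, -2.222, 0.002]
wrist_force: [0.8, 0.2, 1.4]
width: 0.701
grip_force: 0.0
time: 15.6
tool_pos: [0.6032, -0.0329, 0.1066]
tcp_rot: [2.22, 2.223, 0.0]
wrist_force: [1.0, 0.2, 0.4]
width: 0.704
grip_force: 0.0
```

```bash
python3 -m crank '[[[0,0,0,0,0,0],[0,0,0,0,0,0],[0,0,0,0,0,0],[0,0,0,0,0,0]]]' 3.3 20
cat > look.py <<'E'
from h import *
S=read_camera("scene")
g=S[155:190,255:285];m=(g.max(2)<50).astype(np.uint8);k,l,st,ce=cv2.connectedComponentsWithStats(m)
print("knob",[(int(st[i,4]),(ce[i]+[255,155]).round(1)) for i in range(1,k) if st[i,4]>40])
g=S[175:250,235:295].astype(int);m=((g[...,2]>55)&(g[...,2]<130)&(g[...,2]>1.9*g[...,1])).astype(np.uint8);k,l,st,ce=cv2.connectedComponentsWithStats(m)
print("grip",[(int(st[i,4]),(ce[i]+[235,175]).round(1)) for i in range(1,k) if st[i,4]>15])
s=read_state();print(s["time"],s["tool_pos"].round(4),s["wrist_force"].round(1))
E
python3 look.py
```

```text
time: 15.93
tool_pos: [0.6034, -0.0332, 0.1069]
tcp_rot: [2.22, 2.222, 0.001]
wrist_force: [-0.2, 0.5, -0.1]
width: 0.384
grip_force: 0.0
knob [(133, array([258.2, 164.2])), (146, array([269.4, 186.2]))]
grip []
15.9833 [ 0.6033 -0.0331  0.1067] [-0.3 -0.1 -0.2]
```

```bash
python3 -m crank '[[[0,-0.22,-0.17,0,0,0],[0,-0.22,-0.17,0,0,0],[0,-0.22,-0.17,0,0,0],[0,-0.23,-0.15,0,0,0],[0,-0.23,-0.15,0,0,0],[0,-0.23,-0.15,0,0,0]]]'
python3 -m crank '[[[0,-0.25,-0.13,0,0,0],[0,-0.25,-0.13,0,0,0],[0,-0.25,-0.13,0,0,0],[0,-0.26,-0.1,0,0,0],[0,-0.26,-0.1,0,0,0],[0,-0.26,-0.1,0,0,0]]]'
```

```text
time: 16.48
tool_pos: [0.5897, -0.033, 0.1164]
tcp_rot: [2.22, 2.222, 0.001]
wrist_force: [2.8, 0.2, 0.7]
width: 0.386
grip_force: 1.7
time: 16.98
tool_pos: [0.5736, -0.0329, 0.1226]
tcp_rot: [-2.22, -2.222, 0.0]
wrist_force: [3.1, 1.3, -0.9]
width: 0.386
grip_force: 1.4
```

```bash
python3 -m crank '[[[0,-0.27,-0.08,0,0,0],[0,-0.27,-0.08,0,0,0],[0,-0.2,-0.05,0,0,0]]]' | grep -E "time|pos|wrist"
python3 -m crank '[[[0,-0.14,-0.03,0,0,0],[0,-0.14,-0.03,0,0,0],[0,-0.14,-0.03,0,0,0],[0,-0.14,-0.02,0,0,0]]]'| grep -E "time|pos|wrist"
python3 - <<'E'
from h import *
m=camera_model("top");T=read_camera("top");T8=cv2.imread("pics/T8.png")
print(T[215:230,268:284].max(2));print(T8[215:230,268:284].max(2))
S=read_camera("scene");print(S[160:176:2,258:282].max(2))
E
```

```text
time: 17.23
tool_pos: [0.5661, -0.0328, 0.1247]
wrist_force: [3.4, 2.6, -0.1]
time: 17.57
tool_pos: [0.5609, -0.033, 0.1258]
wrist_force: [2.8, 2.1, -0.9]
[[238 240 235 233 206 145 111  99 121 176 197 227 240 238 234 230]
 [240 238 206 143  97  73  65  70  74  83 106 200 238 238 232 225]
 [241 222 159  85  63  75  83  75  77  70  66 125 205 232 230 226]
 [238 200 106  71  72  76  79  81  78  76  67  73 138 212 232 227]
 [226 173  81  70  76  76  72  72  79  76  74  72 103 204 233 230]
 [227 172  79  69  74  75  84  79  78  72  76  68  89 197 232 235]
 [229 172  83  72  79  76  83  76  78  77  74  64  75 173 223 235]
 [229 179  84  64  73  74  77  79  74  78  73  67  81 184 229 239]
 [242 205 105  67  67  76  77  72  76  74  75  58 102 212 241 238]
 [240 223 162  86  71  68  77  74  78  74  68  74 154 223 240 237]
 [239 239 216 159  94  70  69  71  70  70  69 133 218 242 240 236]
 [239 240 241 221 173 116  84  83  76  77 105 193 233 241 237 236]
 [236 237 239 240 229 199 180 152 126 134 164 215 238 240 237 237]
 [237 237 237 239 240 242 245 217 181 180 178 180 213 234 239 236]
 [236 2
[... 1175 characters left out ...]
28 138 131 110  83  64  62  63  58  52  47  43  45  46  49  53  56
   57  58  57  58  59  59]
 [133 125 113  93  67  48  42  40  40  40  39  37  37  37  38  39  44  51
   56  57  58  59  57  58]
 [104  93  80  60  42  37  35  35  37  37  35  37  36  37  37  36  39  47
   55  57  57  58  58  58]
 [ 77  60  44  38  36  36  35  31  28  33  33  34  35  34  32  31  34  44
   54  57  57  57  57  57]
 [ 47  41  39  41  41  38  33  29  25  23  22  24  24  25  23  27  31  44
   53  56  57  57  57  57]
 [ 37  34  36  37  36  34  30  28  26  23  22  23  22  24  27  31  41  51
   55  57  57  57  57  56]
 [ 32  33  32  33  33  32  35  42  48  49  45  42  41  41  43  49  54  56
   57  58  57  57  56  57]]
```

The top camera sees the knob, so I'll track it there as well as by force.

```bash
cat > kn.py <<'E'
from h import *
S=read_camera("scene");c=S[160:190,268:274].max(2).mean(1);d=np.where(c<45)[0]
print("knob rows",d[0]+160 if len(d) else None,d[-1]+160 if len(d) else None,c.astype(int)[4:26])
E
python3 -m crank '[[[0,0,0,0,0,0]]]'| grep -E "pos|wrist"; python3 kn.py
python3 -m crank '[[[0,-0.14,-0.02,0,0,0],[0,-0.14,-0.02,0,0,0],[0,-0.14,-0.02,0,0,0]]]'| grep -E "time|pos|wrist"
python3 kn.py
```

```text
tool_pos: [0.5606, -0.0333, 0.1256]
wrist_force: [1.3, 1.0, 0.6]
knob rows 163 174 [ 38  37  37  35  32  28  24  24  25  31  43  56  64  70  76  86 104 124
 138 142 141 137]
time: 18.05
tool_pos: [0.5569, -0.0332, 0.1265]
wrist_force: [2.2, 0.0, 0.2]
knob rows 163 174 [ 38  37  36  35  33  29  25  23  24  31  43  55  64  69  75  86 104 125
 139 144 143 140]
```

```bash
python3 -m crank '[[[0,-0.14,-0.02,0,0,0],[0,-0.14,-0.01,0,0,0],[0,-0.14,-0.01,0,0,0]]]'| grep -E "time|pos|wrist"
python3 kn.py
```

```text
time: 18.35
tool_pos: [0.5526, -0.0332, 0.1269]
wrist_force: [2.5, 0.1, 0.8]
knob rows 163 174 [ 37  37  36  35  33  28  24  23  24  31  43  56  64  70  75  85 104 125
 138 143 143 140]
```

```bash
python3 -m crank '[[[0,-0.14,0,0,0,0],[0,-0.14,0,0,0,0],[0,-0.14,0,0,0,0]]]'| grep -E "time|pos|wrist"
python3 kn.py
python3 -m crank '[[[0,-0.14,0,0,0,0],[0,-0.14,0.01,0,0,0]]]'| grep -E "time|pos|wrist"
python3 kn.py
```

```text
time: 18.65
tool_pos: [0.5483, -0.0331, 0.1268]
wrist_force: [1.0, 1.1, 0.3]
knob rows 163 174 [ 37  36  36  36  33  28  24  22  25  31  43  55  64  70  75  85 104 125
 139 144 143 140]
time: 18.87
tool_pos: [0.5455, -0.0331, 0.1267]
wrist_force: [1.3, 0.3, 0.1]
knob rows 163 174 [ 38  37  36  36  33  29  25  23  24  30  41  55  64  69  75  85 104 125
 139 144 143 140]
```

```bash
python3 -m crank '[[[0,-0.14,0.01,0,0,0],[0,-0.14,0.01,0,0,0],[0,-0.14,0.01,0,0,0]]]'| grep -E "time|pos|wrist"
python3 kn.py
```

```text
time: 19.17
tool_pos: [0.5413, -0.0331, 0.1264]
wrist_force: [1.9, 1.6, 1.1]
knob rows 163 174 [ 37  37  36  36  34  30  25  23  24  29  41  54  63  69  76  85 104 125
 139 144 143 140]
```

```bash
python3 -m crank '[[[0,-0.14,0.02,0,0,0],[0,-0.14,0.02,0,0,0],[0,-0.14,0.02,0,0,0]]]'| grep -E "time|pos|wrist"
python3 kn.py
```

```text
time: 19.47
tool_pos: [0.5372, -0.033, 0.1258]
wrist_force: [1.1, 1.4, -0.8]
knob rows 163 174 [ 38  37  36  36  34  29  25  23  24  28  39  53  63  69  75  86 104 125
 139 143 143 140]
```

```bash
python3 -m crank '[[[0,-0.14,0.03,0,0,0],[0,-0.14,0.03,0,0,0],[0,-0.14,0.03,0,0,0]]]'| grep -E "time|pos|wrist"
python3 kn.py
```

```text
time: 19.77
tool_pos: [0.5329, -0.0331, 0.1249]
wrist_force: [2.4, 1.5, 0.9]
knob rows 163 174 [ 39  37  37  36  34  31  26  24  23  27  37  51  62  69  75  84 104 125
 139 144 143 140]
```

```bash
python3 -m crank '[[[0,-0.14,0.03,0,0,0],[0,-0.14,0.03,0,0,0]]]'| grep -E "time|pos|wrist"
python3 kn.py
```

```text
time: 19.98
tool_pos: [0.5302, -0.0331, 0.1243]
wrist_force: [-0.2, 1.1, 0.9]
knob rows 164 174 [ 39  38  37  36  34  32  28  25  24  25  34  48  60  68  73  83 103 125
 139 143 144 140]
```

```bash
python3 -m crank '[[[0,-0.14,0.03,0,0,0],[0,-0.14,0.04,0,0,0]]]'| grep -E "time|pos|wrist"
python3 kn.py
```

```text
time: 20.2
tool_pos: [0.5275, -0.0332, 0.1236]
wrist_force: [1.7, 0.8, 0.4]
knob rows 167 176 [ 59  53  47  43  41  40  38  35  32  30  31  33  37  47  62  85 116 142
 156 160 156 149]
```

```bash
python3 -m crank '[[[0,-0.14,0.04,0,0,0],[0,-0.14,0.04,0,0,0]]]'| grep -E "time|pos|wrist"
python3 kn.py
```

```text
time: 20.42
tool_pos: [0.5247, -0.0331, 0.1229]
wrist_force: [1.7, 0.4, 0.4]
knob rows 167 176 [ 59  53  47  42  40  39  37  35  32  29  29  30  35  45  59  83 114 140
 155 157 153 148]
```

The knob dropped about 3 px (12 mm) with less than 2 N at the crank, so the pin has fallen in. I let go, rise, close the fingers and go above the knob.

```bash
python3 -m crank '[[[0,0.25,0,0,0,0],[0,0,0,0,0,0],[0,0,0,0,0,0],[0,0,0,0,0,0]]]' 7.5
python3 -m crank '[[[0,0,-2,0,0,0],[0,0,-3,0,0,0],[0,0,-3,0,0,0],[0,0,-3,0,0,0],[0,0,-3,0,0,0],[0,0,-1,0,0,0],[0,0,0,0,0,0]]]' | grep -E "pos|wrist"
python3 -m crank '[[[3,0.75,0,0,0,0],[3,0.75,0,0,0,0],[2.5,0.8,0,0,0,0],[1,0,0,0,0,0],[0,0,0,0,0,0],[0,0,0,0,0,0],[0,0,0,0,0,0]]]' 0
python3 kn.py
```

```text
time: 20.8
tool_pos: [0.5269, -0.0332, 0.1227]
tcp_rot: [-2.22, -2.222, 0.001]
wrist_force: [0.0, -0.1, -0.6]
width: 0.876
grip_force: 0.0
tool_pos: [0.5293, -0.0334, 0.2768]
wrist_force: [-0.2, 0.5, 0.5]
time: 21.97
tool_pos: [0.5493, 0.061, 0.2717]
tcp_rot: [-2.22, -2.222, 0.003]
wrist_force: [-0.7, -0.4, -0.6]
width: 0.001
grip_force: 0.0
knob rows 167 177 [ 58  53  46  41  39  38  37  35  31  29  28  30  34  44  57  79 109 137
 151 154 150 145]
```

```bash
python3 -m crank '[[[0,0,1.5,0,0,0],[0,0,1.5,0,0,0],[0,0,1,0,0,0],[0,0,0,0,0,0]]]' | grep -E "pos|wrist"
python3 -m crank '[[[0,0,0.4,0,0,0],[0,0,0.4,0,0,0],[0,0,0,0,0,0]]]' | grep -E "pos|wrist"
```

```text
tool_pos: [0.5481, 0.0607, 0.2299]
wrist_force: [0.2, 0.2, -0.6]
tool_pos: [0.5501, 0.0616, 0.2247]
wrist_force: [-0.2, 0.4, -0.4]
```

```bash
python3 -m crank '[[[0,0,0.3,0,0,0],[0,0,0.3,0,0,0],[0,0,0,0,0,0]]]' | grep -E "pos|wrist"
```

```text
tool_pos: [0.5499, 0.0619, 0.2184]
wrist_force: [-1.4, -1.1, 0.1]
```

```bash
python3 -m crank '[[[0,0,0.2,0,0,0],[0,0,0.2,0,0,0],[0,0,0,0,0,0]]]' | grep -E "time|pos|wrist"
```

```text
time: 23.1
tool_pos: [0.5498, 0.062, 0.2143]
wrist_force: [-0.7, 0.4, -0.5]
```

```bash
python3 -m crank '[[[0,0,0.25,0,0,0],[0,0,0.25,0,0,0],[0,0,0,0,0,0]]]' | grep -E "time|pos|wrist"
```

```text
time: 23.35
tool_pos: [0.5497, 0.0619, 0.2091]
wrist_force: [-0.7, 0.2, 0.1]
```

```bash
python3 -m crank '[[[0,0,0.2,0,0,0],[0,0,0.2,0,0,0],[0,0,0,0,0,0]]]' | grep -E "time|pos|wrist"
```

```text
time: 23.6
tool_pos: [0.5498, 0.0619, 0.2053]
wrist_force: [-0.5, -0.1, -0.1]
```

```bash
python3 -m crank '[[[0,0,0.2,0,0,0],[0,0,0.2,0,0,0],[0,0,0,0,0,0]]]' | grep -E "time|pos|wrist"; python3 kn.py
```

```text
time: 23.85
tool_pos: [0.5498, 0.0619, 0.2013]
wrist_force: [-0.3, -0.7, -0.4]
knob rows 160 177 [ 45  48  47  43  37  35  31  29  27  27  27  29  34  44  58  80 110 137
 152 154 151 145]
```

```bash
python3 -m crank '[[[0,0,0.2,0,0,0],[0,0,0.2,0,0,0],[0,0,0,0,0,0]]]' | grep -E "time|pos|wrist"
```

```text
time: 24.15
tool_pos: [0.5498, 0.0619, 0.1973]
wrist_force: [-0.1, 0.5, 0.7]
```

```bash
python3 -m crank '[[[0,0,0.2,0,0,0],[0,0,0,0,0,0]]]' | grep -E "time|pos|wrist"
```

```text
time: 24.32
tool_pos: [0.5499, 0.0619, 0.1954]
wrist_force: [-0.5, -0.3, -0.6]
```

```bash
python3 -m crank '[[[0,0,0.2,0,0,0],[0,0,0,0,0,0]]]' | grep -E "time|pos|wrist"; python3 kn.py
```

```text
time: 24.48
tool_pos: [0.5499, 0.0619, 0.1935]
wrist_force: [-0.7, 0.4, 0.0]
knob rows 160 177 [ 39  41  43  45  44  39  32  28  26  26  26  29  34  43  58  79 110 138
 152 154 151 146]
```

```bash
python3 -m crank '[[[0,0,0.2,0,0,0],[0,0,0.1,0,0,0],[0,0,0,0,0,0]]]' | grep -E "time|pos|wrist"
```

```text
time: 24.78
tool_pos: [0.5499, 0.0619, 0.1905]
wrist_force: [0.7, -0.3, 0.5]
```

```bash
python3 -m crank '[[[0,0,0.2,0,0,0],[0,0,0.1,0,0,0],[0,0,0,0,0,0]]]' | grep -E "time|pos|wrist"; python3 kn.py
```

```text
time: 25.03
tool_pos: [0.5499, 0.0619, 0.1875]
wrist_force: [-0.6, 0.2, -0.5]
knob rows 160 177 [ 36  38  39  40  41  41  39  32  28  26  25  28  33  43  57  79 110 138
 152 154 151 146]
```

```bash
python3 -m crank '[[[0,0,0.15,0,0,0],[0,0,0.15,0,0,0],[0,0,0,0,0,0]]]' | grep -E "time|pos|wrist"
```

```text
time: 25.33
tool_pos: [0.5498, 0.0619, 0.1844]
wrist_force: [-0.9, -0.5, 0.3]
```

```bash
python3 -m crank '[[[0,0,0.15,0,0,0],[0,0,0.1,0,0,0],[0,0,0,0,0,0]]]' | grep -E "time|pos|wrist"; python3 kn.py
```

```text
time: 25.58
tool_pos: [0.5501, 0.0619, 0.1823]
wrist_force: [-0.4, -0.0, 0.6]
knob rows 160 177 [ 35  36  37  38  39  40  40  39  35  29  26  27  32  42  57  79 109 137
 152 154 151 145]
```

```bash
python3 -m crank '[[[0,0,0.15,0,0,0],[0,0,0.1,0,0,0],[0,0,0,0,0,0]]]' | grep -E "time|pos|wrist"
```

```text
time: 25.88
tool_pos: [0.5511, 0.0619, 0.1809]
wrist_force: [-0.7, -0.4, 4.4]
```

```bash
python3 -m crank '[[[0,0,0.15,0,0,0],[0,0,0,0,0,0]]]' | grep -E "time|pos|wrist"; python3 kn.py
```

```text
time: 26.05
tool_pos: [0.5509, 0.0619, 0.1792]
wrist_force: [0.5, -0.4, 3.0]
knob rows 160 177 [ 34  36  37  38  40  40  41  41  40  35  28  25  28  33  47  71 101 129
 146 151 149 144]
```

```bash
python3 -m crank '[[[0,0,0.15,0,0,0],[0,0,0.15,0,0,0],[0,0,0,0,0,0]]]' | grep -E "time|pos|wrist"
```

```text
time: 26.35
tool_pos: [0.5505, 0.0618, 0.1756]
wrist_force: [0.6, -0.8, 3.4]
```

```bash
python3 -m crank '[[[0,0,0.15,0,0,0],[0,0,0,0,0,0]]]' | grep -E "time|pos|wrist"
```

```text
time: 26.52
tool_pos: [0.5504, 0.0618, 0.174]
wrist_force: [-0.8, -0.4, 4.1]
```

```bash
python3 -m crank '[[[0,0,0.1,0,0,0],[0,0,0,0,0,0]]]' | grep -E "time|pos|wrist"; python3 kn.py
```

```text
time: 26.68
tool_pos: [0.5505, 0.0617, 0.1732]
wrist_force: [0.1, -1.1, 5.0]
knob rows 160 178 [ 28  31  33  36  37  38  40  41  40  40  38  32  27  26  36  61  97 128
 145 149 148 144]
```

Run:
```python
from h import *
S=read_camera("scene");cv2.imwrite("pics/S9.png",S);print(S[160:192,256:284].max(2))
print(cv2.imread("pics/S8.png")[160:182:2,256:284].max(2))
```

```text
[[111 107 106  94  71  46  32  28  28  30  26  29  28  27  28  30  31  31
   32  30  32  32  31  31  31  32  33  38]
 [101  96  94  88  71  51  35  30  29  29  28  27  30  27  29  27  29  30
   29  29  29  31  31  30  33  35  38  46]
 [ 89  87  86  84  75  60  44  38  39  35  30  27  28  28  27  27  27  26
   28  30  29  29  32  31  35  41  48  53]
 [ 85  86  85  85  80  68  52  48  50  43  36  31  30  27  25  25  28  26
   28  29  28  29  33  37  42  49  54  57]
 [ 84  84  85  85  81  71  57  55  57  50  43  40  34  29  28  26  26  26
   28  29  30  34  41  45  49  54  57  57]
 [ 84  85  85  84  81  70  57  57  60  54  52  52  45  34  27  27  27  28
   30  32  36  43  49  53  55  56  58  58]
 [ 85  85  85  83  79  70  58  56  60  56  58  61  54  39  28  26  27  30
   37  40  46  50  55  55  57  58  58  57]
 [ 84  84  83  82  79  70  59  56  59  57  60  65  59  43  30  25  28  32
   42  50  54  55  56  56  57  57  57  57]
 [ 85  84  82  81  79  72  60  56  59  56  60  65  60  44  30  28  28  34
   45  52  55  56  56  56  56  57  57  58]
 [ 84  83  82  81  80  75  64  58  61  58  58  
[... 3232 characters left out ...]
 83  82  82  82  82  80  73  57  34  23  22  22  22  23  24  23  25  33
   43  53  56  56  56  56  56  56  56  56]
 [ 82  82  82  82  82  82  80  71  54  36  28  21  24  23  24  26  33  42
   50  55  56  56  56  56  56  56  57  56]
 [ 82  82  83  83  88  91  90  85  76  69  61  54  50  50  50  48  49  53
   55  56  57  56  57  57  56  56  56  57]
 [ 81  83  91 112 140 156 153 138 121 105  90  78  72  71  70  65  58  56
   57  56  57  56  56  56  56  56  62  74]
 [ 87 103 135 168 191 200 201 196 188 172 146 108  83  81  80  73  63  58
   56  56  56  56  56  57  59  68  86 107]
 [ 98 124 159 185 195 199 203 206 205 198 173 128  92  89 103 117 120 110
   97  84  71  62  61  66  81  99 117 131]]
```

The knob's lower edge went from row 173.5 to 179, about 20 mm in all, so the pin follows the push. Continuing.

```bash
python3 -m crank '[[[0,0,0.2,0,0,0],[0,0,0.2,0,0,0],[0,0,0,0,0,0]]]' | grep -E "time|pos|wrist"
```

```text
time: 27.03
tool_pos: [0.5505, 0.0616, 0.1691]
wrist_force: [0.4, -1.8, 5.1]
```

```bash
python3 -m crank '[[[0,0,0.2,0,0,0],[0,0,0.2,0,0,0],[0,0,0,0,0,0]]]' | grep -E "time|pos|wrist"
```

```text
time: 27.28
tool_pos: [0.5508, 0.0614, 0.1653]
wrist_force: [1.8, -2.9, 5.6]
```

```bash
python3 -m crank '[[[0,0,0.2,0,0,0],[0,0,0.2,0,0,0],[0,0,0,0,0,0]]]' | grep -E "time|pos|wrist"
python3 -c "
from h import *
S=read_camera('scene');print(S[174:192,260:280].max(2))"
```

```text
time: 27.53
tool_pos: [0.5509, 0.0612, 0.1613]
wrist_force: [1.8, -2.3, 4.8]
[[ 88  88  78  62  59  60  59  66  65  52  37  27  29  38  50  55  57  56
   56  56]
 [107 113 100  71  58  58  57  65  64  54  38  27  30  40  51  55  57  57
   56  56]
 [138 149 132  90  57  52  52  61  64  55  41  28  28  40  51  56  56  56
   56  57]
 [169 178 156 105  56  42  44  54  58  53  40  28  27  39  50  55  56  56
   56  57]
 [189 192 166 113  57  33  33  41  46  45  35  24  25  38  49  55  55  56
   56  56]
 [195 193 169 118  62  29  22  28  31  30  25  23  32  44  55  58  57  56
   56  58]
 [185 184 165 120  67  30  21  20  22  20  23  34  57  78  86  82  71  62
   60  66]
 [161 162 151 116  72  40  26  21  21  25  35  61  97 126 137 127 107  88
   76  83]
 [137 138 132 113  86  62  45  33  29  37  64  99 137 168 178 169 151 131
  113 111]
 [127 127 124 118 105  90  72  52  44  61  97 138 171 192 199 195 186 171
  157 148]
 [126 126 125 123 119 110  93  71  62  79 118 160 189 201 205 204 201 196
  188 181]
 [126 126 126 125 124 118 103  83  74  87 122 161 190 202 205 205 205 204
  202 199]
 [126 127 127 126 125 118 103  86  80  91 116 151 182 200 205 205 206 205
  205 204]
 [127 127 126 126 125 118 104  88  83  93 113 144 176 198 204 205 205 205
  205 205]
 [127 127 126 126 125 120 112 101  96 103 120 148 179 198 204 205 205 205
  205 205]
 [127 126 126 127 128 132 135 132 126 127 141 165 188 201 205 205 205 205
  205 204]
 [126 126 126 128 136 150 163 165 159 157 164 178 192 202 205 206 206 205
  205 205]
 [122 123 126 132 147 167 180 181 176 174 176 181 188 196 202 204 205 206
  205 205]]
```

```bash
python3 -m crank '[[[0,0,0.2,0,0,0],[0,0,0.2,0,0,0],[0,0,0.2,0,0,0],[0,0,0,0,0,0]]]' | grep -E "time|pos|wrist"
```

```text
time: 27.92
tool_pos: [0.5511, 0.061, 0.1555]
wrist_force: [2.0, -3.6, 5.4]
```

```bash
python3 -m crank '[[[0,0,0.2,0,0,0],[0,0,0.2,0,0,0],[0,0,0.2,0,0,0],[0,0,0,0,0,0]]]' | grep -E "time|pos|wrist"
```

```text
time: 28.25
tool_pos: [0.551, 0.061, 0.1494]
wrist_force: [2.4, -2.5, 4.2]
```

```bash
python3 -m crank '[[[0,0,0.2,0,0,0],[0,0,0.2,0,0,0],[0,0,0.2,0,0,0],[0,0,0,0,0,0]]]' | grep -E "time|pos|wrist"
python3 -c "
from h import *
S=read_camera('scene');print(S[178:196,260:280].max(2))"
```

```text
time: 28.58
tool_pos: [0.5508, 0.0612, 0.143]
wrist_force: [1.5, -2.5, 3.5]
[[190 194 174 130  85  62  57  61  64  53  37  27  28  35  45  53  56  56
   56  57]
 [198 197 175 130  84  63  56  61  64  56  39  27  29  41  53  58  58  57
   56  58]
 [193 191 168 122  76  59  55  60  66  58  42  30  37  57  75  78  71  62
   60  66]
 [173 174 158 115  69  52  51  58  64  60  45  33  49  83 113 119 106  88
   77  83]
 [145 149 139 102  60  39  40  50  59  57  43  36  59 105 145 159 150 131
  114 111]
 [129 129 118  87  51  30  29  38  47  46  36  31  63 116 161 185 184 172
  158 148]
 [125 123 109  82  48  26  23  26  31  31  27  31  67 121 169 195 200 196
  189 181]
 [126 123 112  88  55  31  22  20  21  23  23  36  76 131 177 200 205 204
  203 199]
 [126 125 117 100  73  44  28  23  21  21  29  50  94 145 186 202 205 206
  205 205]
 [127 125 123 111  91  63  42  31  27  30  46  77 119 163 193 204 206 205
  205 205]
 [131 127 125 119 104  82  63  52  48  55  77 110 146 177 196 204 205 206
  205 205]
 [144 132 127 121 110  96  83  75  75  88 115 143 166 183 195 203 205 205
  205 205]
 [160 143 130 122 111 101  96  95 102 122 147 165 177 184 193 201 205 206
  205 205]
 [166 153 137 123 111 103 101 110 129 150 167 176 180 183 191 201 205 205
  205 205]
 [148 149 138 123 110 104 107 125 150 168 177 179 180 183 190 200 204 206
  206 205]
 [120 128 126 116 107 104 113 137 163 176 180 180 180 182 189 199 203 205
  205 203]
 [ 99 103 106 104 102 104 118 143 165 175 178 179 180 181 188 197 203 205
  204 199]
 [ 93  94  95  96  97 101 114 133 152 164 171 175 178 180 186 195 202 204
  200 190]]
```

```bash
python3 -m crank '[[[0,0,0.2,0,0,0],[0,0,0.2,0,0,0],[0,0,0.2,0,0,0],[0,0,0,0,0,0]]]' | grep -E "time|pos|wrist"
```

```text
time: 28.97
tool_pos: [0.5508, 0.0615, 0.1371]
wrist_force: [1.5, -3.1, 4.8]
```

```bash
python3 -m crank '[[[0,0,0.2,0,0,0],[0,0,0.2,0,0,0],[0,0,0,0,0,0]]]' | grep -E "time|pos|wrist"
```

```text
time: 29.22
tool_pos: [0.552, 0.0614, 0.1365]
wrist_force: [-2.7, -3.4, 17.6]
```

```bash
python3 -m crank '[[[0,0,0.15,0,0,0],[0,0,0.1,0,0,0],[0,0,0,0,0,0]]]' | grep -E "time|pos|wrist"
python3 -c "
from h import *
S=read_camera('scene');print(S[178:198,260:280].max(2))"
```

```text
time: 29.47
tool_pos: [0.5521, 0.0614, 0.1364]
wrist_force: [-8.8, -3.9, 29.4]
[[190 196 182 144  96  66  57  59  65  61  46  31  25  28  32  43  51  53
   55  57]
 [194 198 187 152 101  66  58  59  65  61  47  33  27  32  41  51  55  56
   56  59]
 [181 188 182 150 100  66  57  59  66  62  48  35  31  46  64  73  69  62
   60  66]
 [155 165 161 135  92  64  59  59  65  62  49  35  39  69  99 113 106  87
   77  83]
 [134 139 134 114  79  59  57  59  65  63  50  37  48  88 130 153 149 130
  114 111]
 [126 125 118  97  66  49  50  54  63  62  51  38  52  96 147 179 183 171
  157 148]
 [126 124 114  93  60  38  36  45  55  57  48  37  52  99 152 189 199 196
  189 181]
 [127 125 117  96  62  33  25  31  40  42  38  32  51  99 152 190 204 204
  203 199]
 [127 126 120 101  67  33  22  22  28  28  26  27  54 101 154 191 204 206
  206 204]
 [127 127 122 105  73  40  23  20  21  21  20  32  63 111 161 193 204 206
  205 205]
 [132 132 126 110  83  53  32  24  24  23  28  48  86 132 174 197 204 205
  205 205]
 [146 144 132 116  95  70  52  42  38  39  51  79 116 155 185 200 205 205
  205 205]
 [163 155 138 122 105  87  75  66  63  67  86 115 146 172 190 201 205 206
  205 204]
 [166 159 144 129 114 100  92  87  88  98 121 147 166 180 190 200 205 205
  205 205]
 [149 153 149 140 121 105 100 101 109 127 150 167 176 181 186 196 203 205
  206 205]
 [120 130 138 135 120 106 106 114 130 151 168 177 179 180 184 192 201 204
  205 203]
 [100 106 113 114 108 105 113 129 147 165 176 178 179 180 183 190 200 204
  203 199]
 [ 93  94  96  97  98 101 112 128 147 161 171 175 177 179 182 189 198 203
  201 190]
 [ 92  93  93  93  94  96 102 112 125 139 150 161 168 173 177 185 194 198
  193 175]
 [ 94  93  92  93  92  93  94  97 103 111 121 134 146 156 166 175 185 188
  178 156]]
```

A firm stop at 29 N, 45 mm after contact. I back off and check the knob's height.

```bash
python3 -m crank '[[[0,0,-1,0,0,0],[0,0,-3,0,0,0],[0,0,-3,0,0,0],[0,0,-3,0,0,0],[-3,0,0,0,0,0],[-4,0,0,0,0,0],[-4,0,0,0,0,0],[0,0,0,0,0,0]]]' | grep -E "time|pos|wrist"
python3 - <<'E'
from h import *
S=read_camera("scene");cv2.imwrite("pics/S10.png",S);T=read_camera("top");cv2.imwrite("pics/T10.png",T)
print(S[174:198,258:282].max(2))
for I,y0,x0,n in((S,165,255,"scene"),(T,205,262,"top")):
    g=I[y0:y0+40,x0:x0+30];m=(g.max(2)<(60 if n=="scene" else 95)).astype(np.uint8);k,l,st,ce=cv2.connectedComponentsWithStats(m);print(n,[(int(st[i,4]),(ce[i]+[x0,y0]).round(1),st[i,:4]) for i in range(1,k) if st[i,4]>10])
for z in(.219,.207,.165,.155): print(z,proj("scene",(.5515,.0613,z)),proj("top",(.5505,.0613,z)))
E
```

```text
time: 30.18
tool_pos: [0.5488, -0.0533, 0.229]
wrist_force: [-0.1, -0.3, 0.2]
[[ 49  65  80  89  90  87  86  85  85  85  83  75  63  56  56  56  56  57
   56  57  57  56  57  57]
 [ 67  84 105 117 114 103  93  89  87  86  82  75  63  56  56  56  56  57
   56  57  56  57  56  56]
 [ 86 111 140 155 153 138 121 106  94  89  84  76  63  55  56  56  56  56
   56  57  57  57  57  56]
 [109 141 171 186 185 174 157 134 109  90  82  72  62  55  56  56  57  56
   56  57  56  56  57  60]
 [136 170 191 200 200 193 177 150 115  84  70  64  55  52  54  54  55  57
   56  57  56  57  59  69]
 [162 188 201 204 201 190 169 138 101  68  54  49  45  46  51  56  60  61
   59  57  57  59  66  83]
 [183 199 204 203 194 172 138 101  69  49  40  39  40  42  52  70  85  82
   71  63  60  66  81 100]
 [196 203 205 201 186 152 105  65  45  40  38  38  38  41  62  98 124 124
  108  88  77  84 100 116]
 [203 205 204 197 176 135  84  48  38  37  38  37  37  42  70 116 155 163
  152 132 114 111 120 130]
 [205 205 201 187 158 115  69  43  38  36  37  36  36  41  70 121 166 187
  186 172 158 149 146 147]
 [207 204 19
[... 1164 characters left out ...]
 192 202
  205 206 201 191 172 148]
 [ 94  94  93  93  93  94  95  97 105 115 128 141 151 162 171 180 192 201
  204 203 193 176 154 134]
 [ 93  94  93  93  93  93  93  93  95  98 103 112 122 136 150 166 182 195
  199 195 180 157 137 127]]
scene [(263, array([274.6, 175. ]), array([ 9,  0, 21, 25], dtype=int32)), (36, array([256.7, 171.8]), array([ 0,  2,  6, 10], dtype=int32))]
top [(80, array([276.3, 223.5]), array([10, 14, 10, 10], dtype=int32))]
0.219 [268.19830816 167.59079678] [275.40352074 222.61973696]
0.207 [268.39050633 170.90714862] [275.57512283 222.65054872]
0.165 [269.03854864 182.07799959] [276.14357491 222.75261374]
0.155 [269.18742721 184.64195058] [276.27201137 222.77567383]
```

The knob spans rows 178.4 to 190.2, centre 184.3. Home predicts 184.6 and no shank is visible, so the pin is home and the stop was the block. The robot is clear of everything; handing in.

```bash
python3 -m crank '[[[0,0,-2,0,0,0],[0,0,-2,0,0,0],[0,0,0,0,0,0]]]' | grep -E "time|pos|wrist"; python3 -c "
from workcell import *
print(finish_job())"
```

```text
time: 30.53
tool_pos: [0.5518, -0.0466, 0.2736]
wrist_force: [0.0, -0.1, 0.8]
the job is handed in; nothing more can be done
None
```

The mill is locked and handed in at about 30.5 s: the pin dropped into the cross-hole under a light turn of the crank and, by the camera measurement, is pushed fully home with its knob on the block. One earlier grasp missed and tilted the pin slightly in its stand, and the last push peaked at about 29 N as the knob met the block.

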